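# Clear the load tester and hold the third load step

### The job

Somebody left a small spent battery standing on the panel of the battery load tester, in the way of its load handle: lift it off, keep it upright and stand it in the empty end of the tray that already holds a big dead battery, without dropping it. Then turn the spring-return load handle clockwise past its first two clicks to the third load step and hold it there; it springs back if let go, so finish with the fingers still holding it at the third step. Leave the cup, the hand-held meter, the wipes tub and the ring binder where they are.

Things in the scene. Friction and masses are not known exactly. Their poses are not given: they have to be found in the camera images.
- tester: battery load tester, fixed, 260 (x) by 320 (y) mm, origin under the middle of its base on the work surface; x points away from its front (which faces the robot at yaw 0), y to its left. Its left part (y +60 to +160 mm) is a low dock in which a big battery on test lies, fixed, top 87 mm above the work surface; a black contact block along the panel's left edge reaches 104 mm
- panel_center (a point): middle of the tester's flat level aluminium panel, 260 (x) by 220 (y) mm, top 85 mm above the work surface; axes of the tester. Near right on it a meter 7 mm high (x -119 to -57, y -98 to -26 mm from here), near left a lamp and fuse cap up to 12 mm high. Dots show the load steps: a ring for rest, then one, two and three dots
- handle_axis (a point): on the vertical axis of the black load handle, 23 mm above the panel, half-way up the lever bar (tester frame: x -35, y -45, z 108 mm); axes of the tester. The handle has a hub 36 mm high, 46 mm across at its foot, and one straight level lever bar, 14 mm wide, from 12 to 34 mm above the panel, reaching 81 mm out from the axis
- handle_grip (a point): point on the lever bar of the load handle, 62 mm out from its axis, half-way up the bar (23 mm above the panel); moves with the handle. At rest the bar points 37.5 degrees to the left (+y) of the tester's x axis, at the ring mark; from there it turns clockwise seen from above, over the panel's far half. A white line runs along its top
- load_handle (a joint): angle of the load handle in rad, growing clockwise seen from above: 0 at rest, clicks (load steps) at 0.436, 0.873 and 1.309 (every 25 degrees), end stop at 1.38. A spring always turns it back to 0: 0.22 N m at rest rising to 0.48 at the third step, with 0.13 N m more or less as it clicks; at most about 10 N on the bar 62 mm out
- battery_center (a point): centre, half-way up, of the small spent battery: a loose dark block with a pale label band, 97 long (its x) by 43 wide (its y) by 52 mm high plus two thin 6 mm tabs on top, about 0.55 kg, upright on the tester's panel in the sweep of the lever, its long side roughly along the tester's x; z up
- tray_bay (a point): middle of the tray's empty far (+x) end, on its inner floor 4 mm above the work surface; axes of the tray. Empty floor 144 mm in x (-73 to +71 mm from here) by 182 mm in y. The grey tray is fixed, left or right of the tester, 250 (x) by 190 (y) by 55 mm high, walls 4 mm; in its near end a dead battery lies flat, top 69 mm above the work surface
- cup: paper cup with lid, 84 mm wide, 114 mm high, origin under its centre; leave alone
- meter: hand-held meter lying flat, 150 x 75 x 45 mm, origin under its centre; leave alone
- tub: white wipes tub, 84 mm wide, 170 mm high, origin under its centre; leave alone
- binder: black ring binder lying flat, 250 x 190 x 45 mm, on the other side of the tester from the tray, origin under its centre; leave alone
Mind the look-alikes: they are no part of the job. Of the things that look like the part that bears battery_center, the largest one is meant.

How it is judged:
On the way, in this order (a step that is already met when the one before it is completed fails the run):
1. the spent battery stands upright in the empty end of the tray, let go (x of battery_center in the frame of tray_bay between -0.072 and 0.071 m and y of battery_center in the frame of tray_bay between -0.091 and 0.091 m and z of battery_center in the frame of tray_bay below 0.031 m and angle between battery_center's own z axis and vertical below 0.15 rad and contact force between the fingers and battery below 0.2 N), for 0.2 s.
2. the load handle is held by the fingers at the third step (value of joint load_handle above 1.18 rad and contact force between the fingers and load_handle above 1 N), for 0.3 s.
At the end, for the whole second after the job is handed in: The fingers hold the load handle at the third step (handle angle over 1.18 rad; the third click is at 1.309, the stop at 1.38) with more than 1 N of contact, while the spent battery stands at rest, let go, on the floor of the tray's empty end, upright within 0.15 rad (all of step 1 and all of step 2 and contact force between battery and load_handle below 0.1 N and linear speed of battery below 0.02 m/s); the arm keeps its last pose, push and grip.
It fails at once if the load handle is turned (over 0.25 rad) before the spent battery is in the tray (value of joint load_handle above 0.25 rad and horizontal distance between battery_center and tray_bay above 0.13 m).
It fails at once if the spent battery is tipped by more than 0.6 rad (angle between battery_center's own z axis and vertical above 0.6 rad).
It fails at once if the spent battery is dropped or knocked (faster than 0.6 m/s with the fingers off it) (linear speed of battery above 0.6 m/s and contact force between the fingers and battery below 0.2 N).
It fails at once if the cup, meter, tub or binder is moved by more than 30 mm or tipped (distance of any of cup, meter, tub, binder from where it was at the start of the episode above 0.03 m or angle between any of cup, tub's own z axis and vertical above 0.4 rad).
It also fails if it takes over 58 s, if anything falls off the work surface, if the arm or the gripper's body presses on something with over 40 N, if the wrist force passes 120 N, or if a joint passes its speed limit or range.

### The arm

A 7-joint arm with a two-finger parallel gripper is mounted at the origin on the work surface. World frame = base frame: x ahead of the robot, y to its left, z up, the work surface at z = 0. Lengths are in m, angles in rad, forces in N, time in s.
With the tool pointing down it reaches from about 0.4 to 0.85 m from the base axis. Payload 4.5 kg.
Tool frame: the origin (TCP) lies at the very end of the fingers, on their centre line; the grasp point (between the pads) lies 19 mm behind it; y points along the fingers, x is the direction in which the jaws open and shut, and the axes are right-handed (so a half turn about y gives the same grasp; the last joint's range is limited). The gripper opens to 88 mm and grips with 3 to 60 N. Pads are 18 mm wide; open, the fingers measure 123 mm over their backs; the gripper's body (75 mm by 187 mm) begins 45 mm behind the grasp point.
Start: joints at [-1.2, 0.689, -0.195, 1.565, 0.157, 0.902, -0.215], TCP at [0.207, 0.59, 0.239] pointing down, gripper open.
Joint ranges: [-3.01, 3.01], [-0.46, 2.08], [-1.47, 1.51], [0.13, 2.56], [-1, 4.14], [0.04, 2.09], [-2.66, 2.66]. Speed limits (rad/s): [2.57, 2.57, 3.14, 3.14, 3.14, 3.14, 3.14].

### API

Orientations are given as a unit quaternion [x, y, z, w].
In Python, from plant import r gives the robot as it stands.
- The arm moves only by the shell command python3 -m inch 'ROWS' [OPENING] [FORCE]. ROWS is JSON, a list of rows, each a list of 6 numbers: the shift along the tool's x, y, z in mm, then the turn, a rotation vector about the tool's x, y, z in rad. In form: [[x, y, z, ax, ay, az], ...]. A call has 1 to 12 rows; each row shifts and turns the commanded pose from where the row before left it, along the tool's axes as they then stand; what a row does not reach is not made up. A row lasts 1/12 s, in which the tool goes at most 41.7 mm and 7.16 degrees, less where a joint would pass 70% of its speed; a pose out of reach is approached as far as the arm can. A call is refused whole if a number of a shift passes 41.7 or a number of a turn 0.125, either way. A call with a gripper value outside its range is refused whole. OPENING is the finger opening in mm, from 0 to 88.1, set as the call begins (- or left out, the last holds). The fingers move at their own pace and stop on an object; FORCE is the grip in N (left out, the last holds). Time passes only in rows, so rows that do not move let the fingers close. It gives the time, the measured TCP pose, the force and the opening at its end, in the units of the state.
- r.get_state(): the state, without advancing time (a new reading comes with each control period).
- r.snapshot(name): name is "scene" or "top" or "wrist"; returns a dict with "img" (420x560x3 uint8, red, green, blue), "range_z" (420x560 float32, m along the optical axis (not along the pixel's ray), 0 where there is no reading), "mtx" (3x3 intrinsics, pixels), "k1" (the pictures are not rectified: a ray, as slopes to the right and down, at radius r is drawn at 1 + k1 r^2 times it, then the intrinsics apply), "camera_from_world" (4x4, takes a point from world to camera coordinates); the wrist camera has in their place "tool_from_camera" (4x4, takes a point from camera to tool coordinates, whose origin is the TCP and whose axes are the tool frame's). Camera axes: x right, y down, z forward; pixel columns grow to the right and rows downward; lengths in m; the calibration is good to about 2 mm. A picture is of the moment at which its call begins: read the wrist's pose just before it.
- r.finish_job(): hands the job in, once; it reports no verdict.
The state is a dict: "clock": time; "q": joint angles; "qd": joint speeds; "joint_torque": joint torques, N m; "tool_pos": TCP position; "eef_rot": TCP orientation; "contact_force": force on the tool from outside, world axes, zero at the start; "moment": the same for the moment, N m; "opening": opening from 0.0 (shut) to 1.0 (fully open).
Only numpy, scipy, OpenCV 4.12 (cv2) and the standard library are available. Lean on these libraries where they do the work, as an engineer would, in place of code of your own. Each camera call takes 0.05 s, during which the arm holds its last target.

## Working session

There is one attempt and no reset: what is moved stays moved. The work goes in short steps, Python scripts to look and compute and a shell command to move; the robot and the scene stay as the last step left them, time stands still between calls to the robot, and variables do not carry over. Pictures are saved under pics/ and viewed, and the job is handed in when it is done.

```bash
ls; mkdir -p pics
python3 - <<'E'
from plant import r
import cv2,numpy as np
s=r.get_state();print({k:np.round(v,3).tolist() for k,v in s.items()})
for n in("scene","top","wrist"):
    d=r.snapshot(n);np.savez(f"pics/{n}0.npz",**d)
    cv2.imwrite(f"pics/{n}0.png",d["img"][:,:,::-1])
    print(n,d["mtx"].tolist(),d["k1"],np.round(d.get("camera_from_world",d.get("tool_from_camera")),3).tolist(),(d["range_z"]>0).mean())
E
```

```text
pics
{'clock': 0.0, 'q': [-1.2, 0.69, -0.195, 1.566, 0.157, 0.902, -0.215], 'qd': [0.0, 0.001, 0.001, -0.001, 0.0, -0.0, -0.001], 'joint_torque': [-0.0, -52.754, -1.267, -15.343, -0.053, 0.006, 0.0], 'tool_pos': [0.206, 0.589, 0.238], 'eef_rot': [0.577, 0.409, -0.41, -0.576], 'contact_force': [-0.024, 0.372, 0.148], 'moment': [-0.048, 0.026, -0.009], 'opening': 1.0}
scene [[461.19947264826664, 0.0, 279.8840580819532], [0.0, 461.19947264826664, 214.41695034286468], [0.0, 0.0, 1.0]] 0.03791760890191794 [[0.758, 0.652, -0.013, -0.412], [0.562, -0.663, -0.494, -0.273], [-0.331, 0.368, -0.869, 1.306], [0.0, 0.0, 0.0, 1.0]] 0.995969387755102
top [[464.7728159004461, 0.0, 279.8390366586417], [0.0, 464.7728159004461, 207.5622546962777], [0.0, 0.0, 1.0]] -0.12336820552125233 [[0.143, -0.99, 0.004, -0.071], [-0.966, -0.14, -0.216, 0.577], [0.214, 0.027, -0.976, 0.995], [0.0, 0.0, 0.0, 1.0]] 0.9958375850340137
wrist [[347.13542671589875, 0.0, 280.75773932661616], [0.0, 347.13542671589875, 209.16732453133454], [0.0, 0.0, 1.0]] 0.007801504736606583 [[1.0, 0.0, 0.0, -0.001], [-0.0, -0.265, 0.964, -0.147], [0.0, -0.964, -0.265, 0.068], [0.0, 0.0, 0.0, 1.0]] 0.9961649659863946
```

View pics/scene0.png

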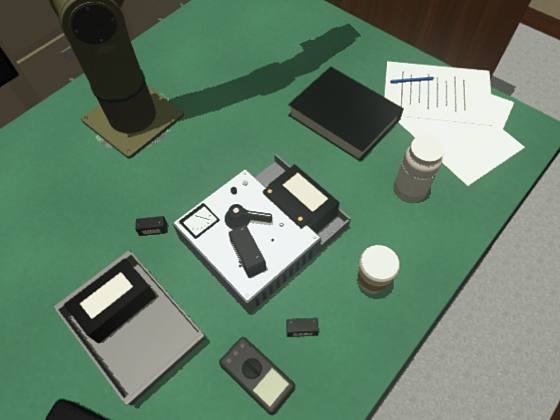

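View pics/top0.png

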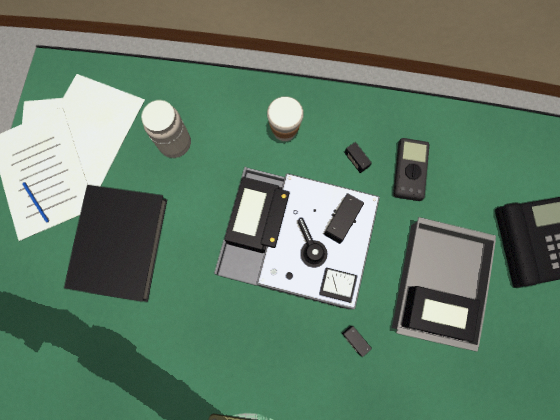

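View pics/wrist0.png

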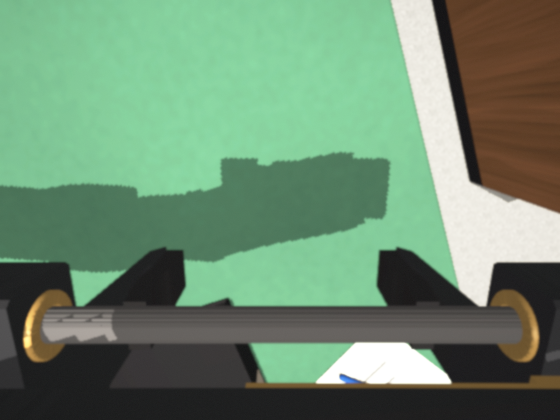

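The scene has three dark blocks that could be the target. In the top view, one stands on the panel at (345,218), one lies on the table at (358,157), and one at (357,341). The one on the panel is the largest and matches the description. Next I'll measure it and check a close crop.

```bash
cat > h.py <<'E'
import numpy as np,cv2
from scipy.spatial.transform import Rotation as R
def cloud(d,T_wc):
    h,w=d["range_z"].shape
    u,v=np.meshgrid(np.arange(w,dtype=np.float64),np.arange(h,dtype=np.float64))
    s=rays(d,np.c_[u.ravel(),v.ravel()])
    p=np.c_[s,np.ones(len(s))]*d["range_z"].ravel()[:,None].astype(float)
    return (p@T_wc[:3,:3].T+T_wc[:3,3]).reshape(h,w,3)
def rays(d,px):
    K=d["mtx"];k1=float(d["k1"])
    return cv2.undistortPoints(np.asarray(px,float).reshape(-1,1,2),K,np.array([k1,0,0,0,0])).reshape(-1,2)
def Twc(d,state=None):
    if "camera_from_world" in d: return np.linalg.inv(d["camera_from_world"])
    T=np.eye(4);T[:3,:3]=R.from_quat(state["eef_rot"]).as_matrix();T[:3,3]=state["tool_pos"]
    return T@d["tool_from_camera"]
def onplane(d,T,px,z):
    s=rays(d,px);v=np.c_[s,np.ones(len(s))]@T[:3,:3].T
    o=T[:3,3];return o+v*((z-o[2])/v[:,2])[:,None]
E
python3 - <<'E'
from h import *
for n in("scene","top"):
    d=dict(np.load(f"pics/{n}0.npz"));T=Twc(d);P=cloud(d,T);img=d["img"].astype(int)
    z=P[:,:,2];hsv=cv2.cvtColor(d["img"],cv2.COLOR_RGB2HSV)
    x,y=P[:,:,0],P[:,:,1]
    inw=(x>.3)&(x<1)&(abs(y)<.6)
    def rep(name,m,zz):
        m=cv2.morphologyEx(m.astype(np.uint8),cv2.MORPH_OPEN,np.ones((3,3)))
        k,l,st,c=cv2.connectedComponentsWithStats(m)
        if k<2: print(name,"none");return
        for i in [j for j in range(1,k) if st[j,4]>100]:
            px=np.argwhere(l==i)[:,::-1]
            W=onplane(d,T,px,zz)[:,:2]; 
            print(n,name,st[i,4],np.round(c[i]),"z",np.round(np.median(z[l==i]),4),[np.round(q,4) for q in cv2.minAreaRect((W*1000).astype(np.float32))])
    panel=inw&(abs(z-.085)<.008)
    rep("panel",panel&(hsv[:,:,2]>140)&(hsv[:,:,1]<60),.085)
    rep("batt",inw&(z>.127)&(z<.16)&(hsv[:,:,2]<90),.137)
    rep("trayrim",inw&(y<-.15)&(abs(z-.055)<.007),.055)
    rep("trayfloor",inw&(y<-.15)&(abs(z-.004)<.008)&(hsv[:,:,1]<60),.004)
    rep("deadtop",inw&(y<-.1)&(abs(z-.069)<.005),.069)
    c=cv2.resize(d["img"][150:320,200:400] if n=="top" else d["img"][150:310,170:350],None,fx=3,fy=3,interpolation=2);cv2.imwrite(f"pics/{n}c.png",c[:,:,::-1])
E
```

```text
scene panel 6614 [250. 235.] z 0.0845 [array([518.3185, -86.9704]), array([214.3339, 255.0101]), np.float64(83.7145)]
scene panel 796 [305. 192.] z 0.0868 [array([554.7668,  76.6293]), array([ 50.7237, 101.7461]), np.float64(83.7765)]
scene batt 839 [246. 248.] z 0.1363 [array([ 567.2637, -133.2178]), array([41.884 , 99.0825]), np.float64(67.3178)]
scene trayrim 434 [ 91. 280.] z 0.0546 [array([ 338.9098, -378.6939]), array([189.3643,  19.7852]), np.float64(85.388)]
scene trayrim 760 [163. 368.] z 0.0544 [array([ 591.2928, -402.577 ]), array([189.3971,  16.3813]), np.float64(84.4242)]
scene trayrim 655 [ 71. 411.] z 0.0577 [array([ 523.5272, -560.8137]), array([101.2992,  34.4107]), np.float64(39.8693)]
scene trayfloor 5747 [142. 339.] z 0.0037 [array([ 453.2711, -389.4449]), array([184.5295, 230.4775]), np.float64(84.6291)]
scene deadtop 3090 [106. 296.] z 0.0688 [array([ 395.612 , -383.7053]), array([151.9293,  96.394 ]), np.float64(84.7393)]
top panel 7700 [317. 239.] z 0.0854 [array([519.309 , -83.9944]), array([213.5281, 253.728 ]), np.float64(83.7437)]
top panel 1010 [249. 212.] z 0.0878 [array([558.2044,  78.165 ]), array([ 51.2677, 100.4793]), np.float64(83.7287)]
top batt 860 [344. 217.] z 0.1374 [array([ 565.2576, -126.7345]), array([42.6699, 96.549 ]), np.float64(67.0446)]
top trayrim 1073 [519. 241.] z 0.0583 [array([ 579.4299, -559.9054]), array([199.5227,  52.6606]), np.float64(17.4648)]
top trayrim 517 [457. 229.] z 0.055 [array([ 591.594 , -400.4376]), array([190.5155,  22.9199]), np.float64(82.3896)]
top trayrim 567 [440. 339.] z 0.0553 [array([ 337.2012, -377.6177]), array([ 42.3197, 192.8206]), np.float64(4.0244)]
top trayfloor 3991 [447. 263.] z 0.0045 [array([ 515.6654, -402.1555]), array([172.7398, 144.9409]), np.float64(85.0422)]
top deadtop 2785 [444. 313.] z 0.0694 [array([ 395.6933, -380.1887]), array([152.7364,  94.6823]), np.float64(84.4532)]
```

View pics/topc.png

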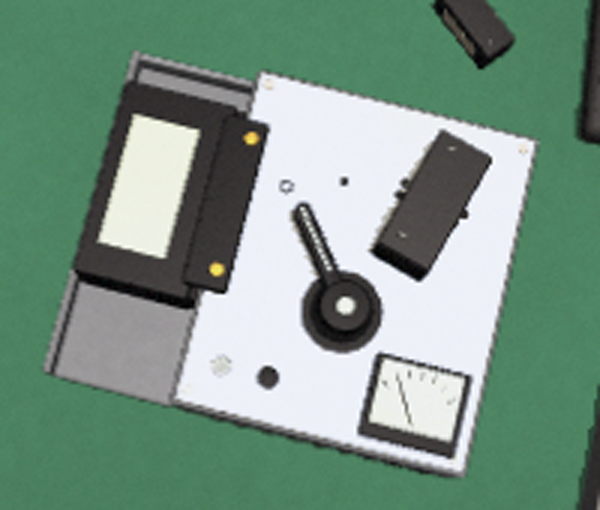

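View pics/scenec.png

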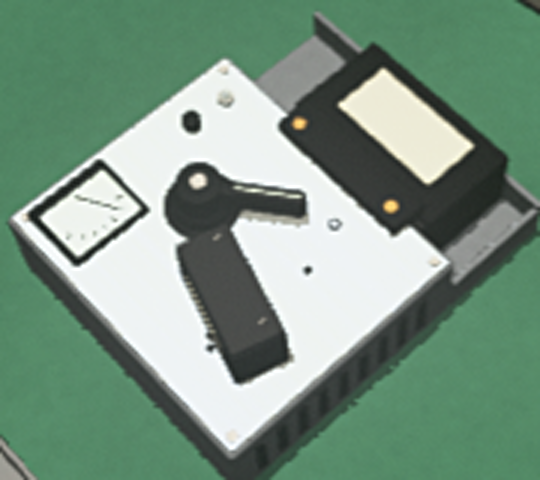

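The crop confirms it. The large block on the panel is at top (345,218), its centre is near world (0.566,-0.130), and its long axis is at about -23°. Now I'll work out the poses and the first move in tool axes.

```bash
cat > m.py <<'E'
from h import *
# target: x,y,z, yaw of jaw axis (deg, mod 180); prints needed shift in current tool axes (mm) and turn about tool y
def plan(s,pos,jaw=None):
    Rm=R.from_quat(s["eef_rot"]).as_matrix()
    print("t",round(s["clock"],2),"pos",np.round(s["tool_pos"],4),"F",np.round(s["contact_force"],1),"open",round(float(s["opening"])*88.1,1),"q",np.round(s["q"],2))
    print("toolx",np.round(Rm[:,0],3),"y",np.round(Rm[:,1],3),"z",np.round(Rm[:,2],3))
    cur=np.degrees(np.arctan2(Rm[1,0],Rm[0,0]));print("jaw yaw",round(cur,2))
    print("shift tool mm",np.round(Rm.T@(np.array(pos)-s["tool_pos"])*1000,1))
    if jaw is not None:
        dy=(jaw-cur+90)%180-90
        print("turn about tool y (rad)",round(-np.radians(dy),4),"yaw change deg",round(dy,1))
    # tilt
    d=np.cross(Rm[:,1],[0,0,-1]);print("tilt fix rotvec tool",np.round(Rm.T@d,4))
E
python3 - <<'E'
from m import *;from plant import r
plan(r.get_state(),[.566,-.130,.239],67)
d=dict(np.load("pics/top0.npz"));T=Twc(d);P=cloud(d,T)
for p in[(160,115),(285,108),(412,168),(117,240)]:print(np.round(P[p[1],p[0]],3))
E
```

```text
t 0.15 pos [0.2064 0.5894 0.2381] F [-0.   0.1 -0.1] open 88.2 q [-1.2   0.69 -0.19  1.57  0.16  0.9  -0.22]
toolx [ 0.33   0.944 -0.001] y [-0.    -0.001 -1.   ] z [-0.944  0.33  -0.   ]
jaw yaw 70.71
shift tool mm [-5.603e+02 -1.000e-01 -5.771e+02]
turn about tool y (rad) 0.0648 yaw change deg -3.7
tilt fix rotvec tool [ 0.0001 -0.     -0.0014]
[0.722 0.294 0.174]
[0.802 0.033 0.117]
[ 0.727 -0.286  0.043]
[0.455 0.374 0.047]
```

```bash
python3 -m inch '[[-10,0,-18,0,0,0],[-20,0,-35,0,0,0],[-20,0,-35,0,0,0],[-20,0,-35,0,0,0],[-20,0,-35,0,0,0],[-20,0,-35,0,0,0],[-20,0,-35,0,0,0],[-20,0,-35,0,0,0],[-20,0,-35,0,0,0],[-20,0,-35,0,0,0],[-20,0,-35,0,0,0],[-20,0,-35,0,0,0]]' 88
python3 - <<'E'
from m import *;from plant import r
plan(r.get_state(),[.566,-.130,.239],67)
E
```

```text
clock: 1.15
tool_pos: [0.5118, 0.2378, 0.2386]
eef_rot: [-0.577, -0.409, 0.409, 0.577]
contact_force: [1.6, 0.6, -0.1]
opening: 0.999
t 1.15 pos [0.5118 0.2378 0.2386] F [ 1.6  0.6 -0.1] open 88.0 q [-0.37  0.61 -0.25  1.75  0.2   0.8   0.52]
toolx [ 0.33   0.944 -0.   ] y [-0. -0. -1.] z [-0.944  0.33   0.   ]
jaw yaw 70.71
shift tool mm [-329.3   -0.4 -172.7]
turn about tool y (rad) 0.0647 yaw change deg -3.7
tilt fix rotvec tool [-0.0003 -0.     -0.0002]
```

```bash
python3 -m inch '[[-30,0,-16,0,0,0],[-33,0,-18,0,0,0],[-35,0,-18,0,0,0],[-35,0,-18,0,0,0],[-35,0,-18,0,0,0],[-35,0,-18,0,0,0],[-35,0,-18,0,0,0],[-35,0,-18,0,0,0],[-25,0,-14,0,0,0],[-15,0,-8,0,0,0],[-10,0,-3,0,0.065,0],[0,0,0,0,0,0]]' 88
python3 - <<'E'
from m import *;from plant import r
s=r.get_state();plan(s,[.566,-.130,.239],67)
d=r.snapshot("wrist");cv2.imwrite("pics/w1.png",d["img"][:,:,::-1]);np.savez("pics/w1.npz",**d)
T=Twc(d,s);P=cloud(d,T);z=P[:,:,2];hsv=cv2.cvtColor(d["img"],cv2.COLOR_RGB2HSV)
m=((z>.125)&(z<.155)&(abs(P[:,:,0]-.566)<.09)&(abs(P[:,:,1]+.13)<.09)).astype(np.uint8)
print(m.sum(),np.median(z[m>0]))
px=np.argwhere(m>0)[:,::-1];W=P[m>0][:,:2];print(cv2.minAreaRect((W*1000).astype(np.float32)))
E
```

```text
clock: 2.15
tool_pos: [0.5612, -0.1242, 0.2382]
eef_rot: [0.591, 0.387, -0.389, -0.591]
contact_force: [0.6, 1.2, -0.3]
opening: 0.997
t 2.15 pos [ 0.5612 -0.1242  0.2382] F [ 0.6  1.2 -0.3] open 87.8 q [ 0.29  0.63 -0.27  1.72  0.21  0.82  1.09]
toolx [ 0.398  0.918 -0.002] y [-0.001 -0.002 -1.   ] z [-0.918  0.398  0.   ]
jaw yaw 66.57
shift tool mm [-3.4 -0.8 -6.7]
turn about tool y (rad) -0.0075 yaw change deg 0.4
tilt fix rotvec tool [-0.0001 -0.     -0.0022]
7035 0.13838204544001123
((541.8812866210938, -118.61309051513672), (47.194068908691406, 147.807373046875), 64.70054626464844)
```

View pics/w1.png

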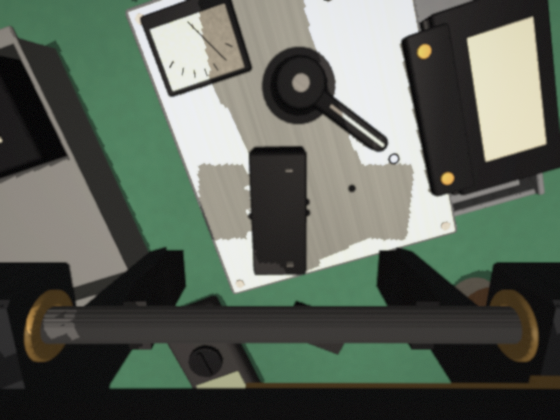

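The wrist view shows the battery at about (250-307, 150-273), lined up with the tool, and the jaw centre column is near 281. The lever is off to the right at (320-388, 95-150), clear of where the fingers come down. I'll refine the block's rectangle from this view.

Run:
```python
from m import *;from plant import r
s=r.get_state()
d=dict(np.load("pics/w1.npz"));T=Twc(d,s);P=cloud(d,T);z=P[:,:,2]
m=((z>.128)&(z<.15)).astype(np.uint8);m[:125]=0;m[285:]=0
m=cv2.morphologyEx(m,cv2.MORPH_OPEN,np.ones((5,5)))
k,l,st,c=cv2.connectedComponentsWithStats(m)
for i in range(1,k):
  if st[i,4]>500:
    px=np.argwhere(l==i)[:,::-1];W=onplane(d,T,px,.137)[:,:2]
    print(st[i],np.median(z[l==i]),cv2.minAreaRect((W*1000).astype(np.float32)))
```

```text
[ 248  151   59  125 6991] 0.13850123974609077 ((564.847900390625, -126.73683166503906), (41.90122985839844, 96.72432708740234), 67.85191345214844)
```

```bash
python3 -m inch '[[-1,0,-4.5,0,-0.02,0],[0,15,0,0,0,0],[0,20,0,0,0,0],[0,20,0,0,0,0],[0,20,0,0,0,0],[0,20,0,0,0,0],[0,15,0,0,0,0],[0,12,0,0,0,0],[0,10,0,0,0,0],[0,5,0,0,0,0],[0,0,0,0,0,0]]' 88
python3 - <<'E'
from m import *;from plant import r
plan(r.get_state(),[.565,-.127,.101],67.8)
E
```

```text
clock: 3.12
tool_pos: [0.5652, -0.122, 0.1008]
eef_rot: [-0.585, -0.396, 0.397, 0.586]
contact_force: [-0.3, 0.4, -0.2]
opening: 0.994
t 3.12 pos [ 0.5652 -0.122   0.1008] F [-0.3  0.4 -0.2] open 87.6 q [ 0.25  0.83 -0.21  1.82  0.3   0.53  1.04]
toolx [0.37  0.929 0.   ] y [-0.002  0.001 -1.   ] z [-0.929  0.37   0.002]
jaw yaw 68.26
shift tool mm [-4.8 -0.2 -1.7]
turn about tool y (rad) 0.008 yaw change deg -0.5
tilt fix rotvec tool [-0.0017 -0.      0.0002]
```

```bash
python3 -m inch '[[-5,0,-1.7,0,0,0],[0,0,0,0,0,0]]' 88
python3 -m inch '[[0,0,0,0,0,0],[0,0,0,0,0,0],[0,0,0,0,0,0],[0,0,0,0,0,0],[0,0,0,0,0,0],[0,0,0,0,0,0],[0,0,0,0,0,0],[0,0,0,0,0,0]]' 36 40
python3 - <<'E'
from m import *;from plant import r
plan(r.get_state(),[.565,-.127,.101],67.8)
E
```

```text
clock: 3.28
tool_pos: [0.5657, -0.1296, 0.1024]
eef_rot: [0.586, 0.396, -0.396, -0.585]
contact_force: [-0.2, -0.0, 0.1]
opening: 0.996
clock: 3.95
tool_pos: [0.5653, -0.1283, 0.1017]
eef_rot: [-0.586, -0.396, 0.396, 0.586]
contact_force: [0.2, -0.4, 0.1]
opening: 0.482
t 3.95 pos [ 0.5653 -0.1283  0.1017] F [ 0.2 -0.4  0.1] open 42.5 q [ 0.26  0.83 -0.21  1.81  0.3   0.53  1.05]
toolx [0.373 0.928 0.   ] y [ 0.  0. -1.] z [-0.928  0.373  0.   ]
jaw yaw 68.13
shift tool mm [1.1 0.7 0.7]
turn about tool y (rad) 0.0058 yaw change deg -0.3
tilt fix rotvec tool [-0.     -0.      0.0001]
```

```bash
python3 -m inch '[[0,-4,0,0,0,0],[0,-8,0,0,0,0],[0,-12,0,0,0,0],[0,-14,0,0,0,0],[0,-14,0,0,0,0],[0,-14,0,0,0,0],[0,-12,0,0,0,0],[0,-8,0,0,0,0],[0,-4,0,0,0,0],[0,0,0,0,0,0]]'
python3 - <<'E'
from m import *;from plant import r
plan(r.get_state(),[.515,-.395,.19],85)
E
```

```text
clock: 4.78
tool_pos: [0.5655, -0.1284, 0.1925]
eef_rot: [0.586, 0.396, -0.396, -0.586]
contact_force: [0.5, 0.1, -4.3]
opening: 0.486
t 4.78 pos [ 0.5655 -0.1284  0.1925] F [ 0.5  0.1 -4.3] open 42.8 q [ 0.3   0.69 -0.26  1.75  0.25  0.73  1.1 ]
toolx [0.373 0.928 0.   ] y [ 0.001 -0.    -1.   ] z [-0.928  0.373 -0.001]
jaw yaw 68.12
shift tool mm [-266.2    2.5  -52.5]
turn about tool y (rad) -0.2947 yaw change deg 16.9
tilt fix rotvec tool [0.0011 0.     0.0003]
```

```bash
python3 -m inch '[[-10,0,-2,0,0,0],[-18,0,-3.5,0,0,0],[-25,0,-5,0,0,0],[-28,0,-5.5,0,0,0],[-30,0,-6,0,0,0],[-30,0,-6,0,0,0],[-30,0,-6,0,0,0],[-28,0,-5.5,0,0,0],[-25,0,-5,0,0,0],[-20,0,-4,0,0,0],[-14,0,-3,0,0,0],[-8,0,-1,0,0,0]]'
python3 -m inch '[[0,0,0,0,-0.06,0],[0,0,0,0,-0.06,0],[0,0,0,0,-0.06,0],[0,0,0,0,-0.06,0],[0,0,0,0,-0.055,0],[0,0,0,0,0,0],[0,0,0,0,0,0]]'
python3 - <<'E'
from m import *;from plant import r
s=r.get_state();plan(s,[.515,-.395,.03],85)
for n in("top","scene"):
  d=r.snapshot(n);cv2.imwrite(f"pics/{n}2.png",d["img"][:,:,::-1])
E
```

```text
clock: 5.78
tool_pos: [0.5129, -0.3977, 0.1905]
eef_rot: [-0.586, -0.394, 0.396, 0.587]
contact_force: [-0.2, -0.1, -3.4]
opening: 0.484
clock: 6.37
tool_pos: [0.5149, -0.3937, 0.1912]
eef_rot: [-0.521, -0.478, 0.478, 0.522]
contact_force: [-0.3, -0.3, -4.4]
opening: 0.483
t 6.37 pos [ 0.5149 -0.3937  0.1912] F [-0.3 -0.3 -4.4] open 42.6 q [ 0.78  0.79 -0.38  1.53  0.35  0.89  1.77]
toolx [0.087 0.996 0.001] y [-0.001  0.001 -1.   ] z [-0.996  0.087  0.001]
jaw yaw 85.01
shift tool mm [ -1.5 161.2  -0.3]
turn about tool y (rad) 0.0003 yaw change deg -0.0
tilt fix rotvec tool [-0.0007  0.      0.0013]
```

View pics/scene2.png

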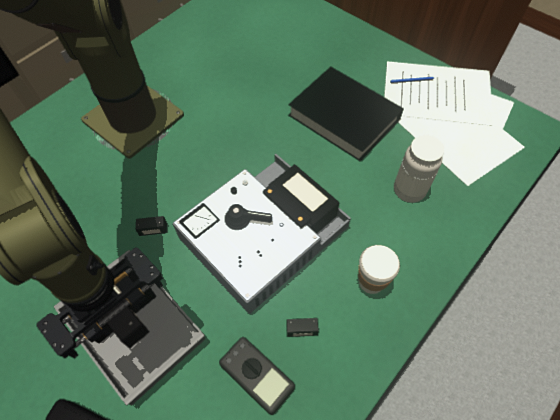

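View pics/top2.png

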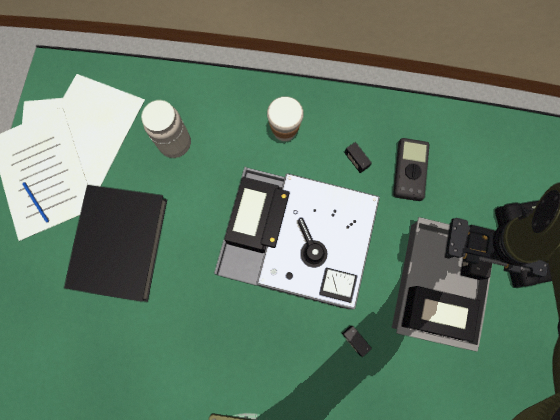

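```bash
python3 -m inch '[[-1,8,0,0,0,0],[0,14,0,0,0,0],[0,18,0,0,0,0],[0,18,0,0,0,0],[0,18,0,0,0,0],[0,18,0,0,0,0],[0,18,0,0,0,0],[0,18,0,0,0,0],[0,14,0,0,0,0],[0,10,0,0,0,0],[0,6,0,0,0,0],[0,3,0,0,0,0]]'
python3 -m inch '[[0,0,0,0,0,0],[0,0,0,0,0,0]]'
python3 - <<'E'
from m import *;from plant import r
s=r.get_state();plan(s,[.515,-.395,.0207],85)
E
```

```text
clock: 7.47
tool_pos: [0.5146, -0.3955, 0.0278]
eef_rot: [-0.521, -0.478, 0.478, 0.522]
contact_force: [0.5, -0.4, -3.5]
opening: 0.481
clock: 7.63
tool_pos: [0.5153, -0.396, 0.0293]
eef_rot: [0.522, 0.478, -0.478, -0.521]
contact_force: [-0.5, -0.2, -4.6]
opening: 0.484
t 7.63 pos [ 0.5153 -0.396   0.0293] F [-0.5 -0.2 -4.6] open 42.7 q [ 0.74  1.01 -0.29  1.6   0.45  0.6   1.68]
toolx [ 0.087  0.996 -0.001] y [ 0.001 -0.001 -1.   ] z [-0.996  0.087 -0.001]
jaw yaw 85.02
shift tool mm [1.  8.6 0.4]
turn about tool y (rad) 0.0004 yaw change deg -0.0
tilt fix rotvec tool [ 0.0012  0.     -0.0006]
```

```bash
python3 -m inch '[[0,3,0,0,0,0],[0,2,0,0,0,0],[0,1,0,0,0,0],[0,0,0,0,0,0]]'
python3 -m inch '[[0,1,0,0,0,0],[0,0,0,0,0,0]]'
python3 -m inch '[[0,1,0,0,0,0],[0,0,0,0,0,0]]'
```

```text
clock: 7.97
tool_pos: [0.5146, -0.3957, 0.0226]
eef_rot: [-0.521, -0.478, 0.478, 0.521]
contact_force: [-0.6, 0.8, -4.0]
opening: 0.486
clock: 8.13
tool_pos: [0.5148, -0.3957, 0.0216]
eef_rot: [-0.521, -0.478, 0.478, 0.521]
contact_force: [-0.1, -0.4, -3.1]
opening: 0.49
clock: 8.3
tool_pos: [0.5149, -0.3958, 0.0208]
eef_rot: [0.521, 0.478, -0.478, -0.521]
contact_force: [-0.3, -0.8, -3.2]
opening: 0.484
```

```bash
python3 -m inch '[[0,1,0,0,0,0],[0,0,0,0,0,0]]'
python3 -m inch '[[0,1,0,0,0,0],[0,0,0,0,0,0]]'
python3 -m inch '[[0,0.5,0,0,0,0],[0,0,0,0,0,0]]'
```

```text
clock: 8.47
tool_pos: [0.5149, -0.3958, 0.0207]
eef_rot: [0.521, 0.478, -0.478, -0.521]
contact_force: [-1.9, 1.3, 3.7]
opening: 0.486
clock: 8.63
tool_pos: [0.5149, -0.3958, 0.0207]
eef_rot: [0.522, 0.478, -0.478, -0.521]
contact_force: [-3.4, 2.1, 11.8]
opening: 0.481
clock: 8.8
tool_pos: [0.515, -0.3958, 0.0207]
eef_rot: [0.522, 0.478, -0.478, -0.521]
contact_force: [-4.2, 2.7, 15.2]
opening: 0.482
```

The force reading shows the battery is on the floor. I'll take some of the load off, release it and check.

```bash
python3 -m inch '[[0,-1.5,0,0,0,0],[0,0,0,0,0,0]]'
python3 -m inch '[[0,0,0,0,0,0],[0,0,0,0,0,0],[0,0,0,0,0,0],[0,0,0,0,0,0],[0,0,0,0,0,0],[0,0,0,0,0,0]]' 75
python3 -m inch '[[0,-8,0,0,0,0],[0,-14,0,0,0,0],[0,-20,0,0,0,0],[0,-25,0,0,0,0],[0,-25,0,0,0,0],[0,-25,0,0,0,0],[0,-25,0,0,0,0],[0,-20,0,0,0,0],[0,-10,0,0,0,0],[0,-5,0,0,0,0]]'
python3 - <<'E'
from m import *;from plant import r
s=r.get_state();plan(s,[.515,-.395,.19],85)
d=r.snapshot("wrist");cv2.imwrite("pics/w3.png",d["img"][:,:,::-1])
T=Twc(d,s);P=cloud(d,T);z=P[:,:,2]
m=((z>.045)&(z<.064)&(abs(P[:,:,0]-.515)<.06)&(abs(P[:,:,1]+.395)<.06))
W=onplane(d,T,np.argwhere(m)[:,::-1],.056)[:,:2];print(np.median(z[m]),cv2.minAreaRect((W*1000).astype(np.float32)))
E
```

```text
clock: 8.97
tool_pos: [0.515, -0.3959, 0.0207]
eef_rot: [0.522, 0.478, -0.478, -0.521]
contact_force: [-2.2, 1.0, 7.1]
opening: 0.485
clock: 9.47
tool_pos: [0.5148, -0.3957, 0.0195]
eef_rot: [-0.521, -0.478, 0.478, 0.521]
contact_force: [0.3, -0.6, -0.7]
opening: 0.849
clock: 10.3
tool_pos: [0.5157, -0.3962, 0.1996]
eef_rot: [0.523, 0.478, -0.477, -0.52]
contact_force: [-0.9, 1.0, -0.7]
opening: 0.851
t 10.3 pos [ 0.5157 -0.3962  0.1996] F [-0.9  1.  -0.7] open 75.0 q [ 0.79  0.78 -0.39  1.52  0.35  0.9   1.77]
toolx [ 0.087  0.996 -0.002] y [ 0.003 -0.002 -1.   ] z [-0.996  0.087 -0.004]
jaw yaw 85.02
shift tool mm [1.2 9.5 0.8]
turn about tool y (rad) 0.0004 yaw change deg -0.0
tilt fix rotvec tool [ 0.0036 -0.     -0.0019]
0.05743035743310049 ((514.5632934570312, -397.0448303222656), (42.0332145690918, 96.27334594726562), 84.54756927490234)
```

View pics/w3.png

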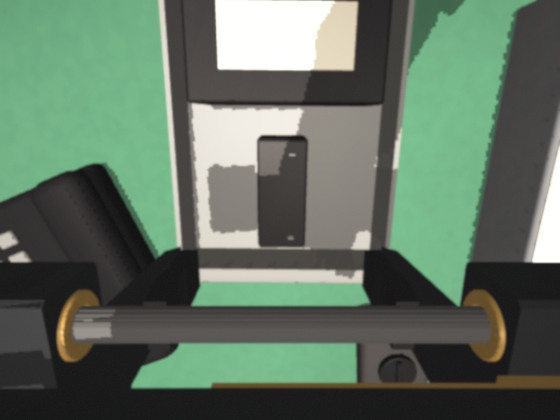

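The battery stands upright in the bay at wrist (258-307, 135-246). Its centre is (0.5146,-0.397) with the top at about 57 mm, and the fingers are off it. Next I'll refine the handle axis.

Run:
```python
from m import *;from plant import r
st={"tool_pos":np.array([.5612,-.1242,.2382]),"eef_rot":np.array([.591,.387,-.389,-.591])}
st["eef_rot"]/=np.linalg.norm(st["eef_rot"])
for n,c in(("w1",(301,83)),("top0",(314,252)),("scene0",(236,211))):
    d=dict(np.load(f"pics/{n}.npz"));T=Twc(d,st);P=cloud(d,T)
    g=cv2.cvtColor(d["img"],cv2.COLOR_RGB2GRAY);x,y=c
    w=g[y-9:y+10,x-9:x+10];yy,xx=np.where(w>110);
    p=(xx.mean()+x-9,yy.mean()+y-9);print(n,p,len(xx),np.round(onplane(d,T,[p],.121)[0],4),np.round(P[int(p[1]),int(p[0])],4))
    # lever bar by height
    z=P[:,:,2];C=onplane(d,T,[p],.121)[0]
    rr=np.hypot(P[:,:,0]-C[0],P[:,:,1]-C[1]);m=(rr>.035)&(rr<.085)&(z>.110)&(z<.127)
    W=onplane(d,T,np.argwhere(m)[:,::-1],.119)[:,:2]
    v=W.mean(0)-C[:2];print(" bar ang",np.degrees(np.arctan2(v[1],v[0])),m.sum(),rr[m].max())
s=r.get_state();plan(s,[.538,-.045,.2],121.2-180)
```

```text
w1 (np.float64(300.4782608695652), np.float64(82.25652173913043)) 230 [ 0.4834 -0.0767  0.121 ] [ 0.4832 -0.0771  0.1238]
 bar ang 25.886545792474482 1266 0.08064581902070093
top0 (np.float64(315.4166666666667), np.float64(250.75)) 36 [ 0.4872 -0.0767  0.121 ] [ 0.4887 -0.0757  0.1208]
 bar ang 24.43155475558555 173 0.08115853440538377
scene0 (np.float64(235.50442477876106), np.float64(205.69911504424778)) 113 [ 0.4761 -0.0697  0.121 ] [ 0.4742 -0.0693  0.1216]
 bar ang 14.482657648884594 156 0.08432530363363182
t 10.35 pos [ 0.5155 -0.3962  0.1991] F [ 0.5 -0.   0.4] open 74.7 q [ 0.79  0.79 -0.39  1.52  0.35  0.9   1.77]
toolx [ 0.087  0.996 -0.002] y [ 0.003 -0.002 -1.   ] z [-0.996  0.087 -0.003]
jaw yaw 85.02
shift tool mm [351.8  -1.5   8. ]
turn about tool y (rad) -0.6315 yaw change deg 36.2
tilt fix rotvec tool [ 0.0028  0.     -0.0016]
```

```bash
python3 -m inch '[[15,0,0,0,0,0],[28,0,1,0,0,0],[35,0,1,0,0,0],[38,0,1,0,0,0],[38,0,1,0,0,0],[38,0,1,0,0,0],[38,0,1,0,0,0],[35,0,1,0,0,0],[30,0,1,0,0,0],[25,0,0,0,0,0],[20,0,0,0,0,0],[12,0,0,0,0,0]]' 44
python3 -m inch '[[0,0,0,0,-0.08,0],[0,0,0,0,-0.08,0],[0,0,0,0,-0.08,0],[0,0,0,0,-0.08,0],[0,0,0,0,-0.08,0],[0,0,0,0,-0.08,0],[0,0,0,0,-0.08,0],[0,0,0,0,-0.07,0],[0,0,0,0,0,0],[0,0,0,0,0,0]]'
python3 - <<'E'
from m import *;from plant import r
s=r.get_state();plan(s,[.538,-.045,.2],121.2-180)
d=r.snapshot("wrist");cv2.imwrite("pics/w4.png",d["img"][:,:,::-1]);np.savez("pics/w4.npz",**d)
T=Twc(d,s);P=cloud(d,T);z=P[:,:,2]
C=np.array([.485,-.077]);rr=np.hypot(P[:,:,0]-C[0],P[:,:,1]-C[1])
m=(rr>.03)&(rr<.09)&(z>.110)&(z<.130)
W=onplane(d,T,np.argwhere(m)[:,::-1],.119)[:,:2]
print(m.sum(),cv2.minAreaRect((W*1000).astype(np.float32)),W.mean(0),np.median(z[m]))
E
```

```text
clock: 11.35
tool_pos: [0.5367, -0.0411, 0.1959]
eef_rot: [-0.519, -0.479, 0.479, 0.521]
contact_force: [0.0, -0.1, 1.2]
opening: 0.497
clock: 12.18
tool_pos: [0.5368, -0.0451, 0.196]
eef_rot: [-0.348, -0.615, 0.616, 0.349]
contact_force: [-0.0, 0.1, -0.9]
opening: 0.502
t 12.18 pos [ 0.5368 -0.0451  0.196 ] F [-0.   0.1 -0.9] open 44.3 q [ 0.31  0.68 -0.52  1.86  0.48  0.73  1.63]
toolx [-0.514  0.858  0.001] y [-0.002 -0.    -1.   ] z [-0.858 -0.514  0.001]
jaw yaw 120.95
shift tool mm [-0.5 -4.  -1.1]
turn about tool y (rad) -0.0044 yaw change deg 0.3
tilt fix rotvec tool [-0.0013 -0.      0.0008]
1407 ((531.3901977539062, -48.440792083740234), (50.207740783691406, 13.323312759399414), 31.412477493286133) [ 0.53037437 -0.04885472] 0.12035430258747068
```

View pics/w4.png

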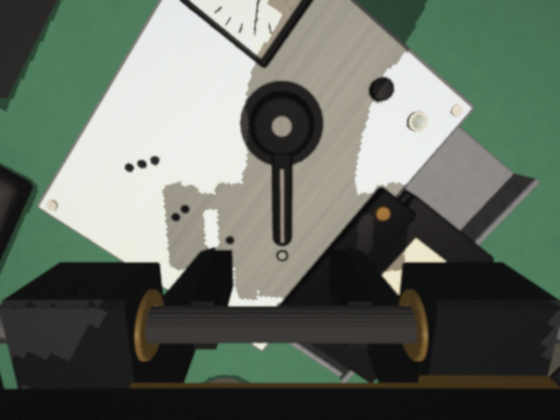

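The wrist view shows the bar running from (282,155) to (282,243), aligned with the tool. It measures 31.4° about an axis at (0.484,-0.077). The contact block's corner is at (383,190), about 50 mm from the grip, so I'll narrow the jaws to 34 mm before descending.

```bash
python3 -m inch '[[0,5,0,0,0,0],[0,12,0,0,0,0],[0,15,0,0,0,0],[0,15,0,0,0,0],[0,15,0,0,0,0],[0,14,0,0,0,0],[0,12,0,0,0,0],[0,8,0,0,0,0],[0,5,0,0,0,0],[0,3,0,0,0,0],[0,0,0,0,0,0],[0,0,0,0,0,0]]' 34
python3 - <<'E'
from m import *;from plant import r
s=r.get_state();plan(s,[.537,-.045,.092],121.4-180)
E
```

```text
clock: 13.23
tool_pos: [0.5376, -0.0443, 0.093]
eef_rot: [0.348, 0.616, -0.616, -0.347]
contact_force: [0.6, -0.1, -0.3]
opening: 0.388
t 13.23 pos [ 0.5376 -0.0443  0.093 ] F [ 0.6 -0.1 -0.3] open 34.2 q [ 0.23  0.83 -0.39  1.93  0.62  0.5   1.52]
toolx [-0.517  0.856 -0.   ] y [ 0.001  0.    -1.   ] z [-0.856 -0.517 -0.001]
jaw yaw 121.12
shift tool mm [-0.3  1.   0.9]
turn about tool y (rad) -0.005 yaw change deg 0.3
tilt fix rotvec tool [ 0.0006 -0.     -0.0003]
```

```bash
python3 -m inch '[[0,1,0.5,0,0,0],[0,0,0,0,0,0],[0,0,0,0,0,0],[0,0,0,0,0,0],[0,0,0,0,0,0],[0,0,0,0,0,0]]' 8 30
python3 -m inch '[[-3.1,0,0.1,0,0.05,0],[-6.2,0,0.3,0,0.1,0],[-6.2,0,0.3,0,0.1,0],[-6.2,0,0.3,0,0.1,0],[0,0,0,0,0,0]]'
python3 - <<'E'
from m import *;from plant import r
s=r.get_state();a=np.radians(31.4)-.35;plan(s,[.484+.062*np.cos(a),-.077+.062*np.sin(a),.092],np.degrees(a)+90)
E
```

```text
clock: 13.73
tool_pos: [0.5368, -0.0443, 0.092]
eef_rot: [0.347, 0.616, -0.616, -0.347]
contact_force: [-1.0, 1.5, 3.2]
opening: 0.156
clock: 14.15
tool_pos: [0.5447, -0.0648, 0.092]
eef_rot: [0.45, 0.545, -0.545, -0.451]
contact_force: [-2.1, 4.5, 4.7]
opening: 0.156
t 14.15 pos [ 0.5447 -0.0648  0.092 ] F [-2.1  4.5  4.7] open 13.7 q [ 0.22  0.82 -0.31  1.91  0.5   0.48  1.32]
toolx [-0.188  0.982  0.   ] y [ 0.  0. -1.] z [-0.982 -0.188 -0.   ]
jaw yaw 100.86
shift tool mm [-0.  -0.  -0.1]
turn about tool y (rad) -0.0086 yaw change deg 0.5
tilt fix rotvec tool [0.0002 0.     0.0004]
```

```bash
python3 -m inch '[[-6.2,0,0.3,0,0.1,0],[-6.2,0,0.3,0,0.1,0],[-6.2,0,0.3,0,0.1,0],[-6.2,0,0.3,0,0.1,0],[-6.2,0,0.3,0,0.1,0],[0,0,0,0,0,0]]'
python3 - <<'E'
from m import *;from plant import r
s=r.get_state();a=np.radians(31.4)-.85;plan(s,[.484+.062*np.cos(a),-.077+.062*np.sin(a),.092],np.degrees(a)+90)
E
```

```text
clock: 14.65
tool_pos: [0.5429, -0.0944, 0.0919]
eef_rot: [-0.57, -0.418, 0.417, 0.571]
contact_force: [-0.8, 4.4, 4.7]
opening: 0.151
t 14.65 pos [ 0.5429 -0.0944  0.0919] F [-0.8  4.4  4.7] open 13.3 q [ 0.2   0.82 -0.19  1.91  0.33  0.45  1.04]
toolx [0.302 0.953 0.001] y [ 0.     0.001 -1.   ] z [-0.953  0.302  0.   ]
jaw yaw 72.44
shift tool mm [-0.9 -0.1 -0.6]
turn about tool y (rad) -0.0046 yaw change deg 0.3
tilt fix rotvec tool [-0.0001  0.      0.0015]
```

```bash
python3 -m inch '[[-6.4,0,0.2,0,0.1,0],[-6.4,0,0.2,0,0.1,0],[-6.3,0,0.2,0,0.1,0],[-6.2,0,0.3,0,0.1,0],[-4.7,0,0.2,0,0.07,0],[0,0,0,0,0,0],[0,0,0,0,0,0]]'
python3 - <<'E'
from m import *;from plant import r
s=r.get_state();a=np.radians(31.4)-1.32;plan(s,[.484+.062*np.cos(a),-.077+.062*np.sin(a),.092],np.degrees(a)+90)
p=s["tool_pos"];print("turned",np.radians(31.4)-np.arctan2(p[1]+.0772,p[0]-.4842))
for n in("wrist","top","scene"):
  d=r.snapshot(n);cv2.imwrite(f"pics/{n}5.png",d["img"][:,:,::-1]);np.savez(f"pics/{n}5.npz",**d)
E
```

```text
clock: 15.23
tool_pos: [0.5289, -0.1181, 0.0919]
eef_rot: [-0.65, -0.277, 0.275, 0.652]
contact_force: [0.6, 6.1, 3.8]
opening: 0.155
t 15.23 pos [ 0.5289 -0.1181  0.0919] F [0.6 6.1 3.8] open 13.6 q [ 0.19  0.81 -0.09  1.94  0.16  0.4   0.78]
toolx [0.695 0.719 0.003] y [ 0.002  0.003 -1.   ] z [-0.719  0.695  0.001]
jaw yaw 45.96
shift tool mm [-1.9 -0.1 -1.1]
turn about tool y (rad) 0.0033 yaw change deg -0.2
tilt fix rotvec tool [-0.0008 -0.      0.0032]
turned 1.2894636284506364
```

View pics/wrist5.png

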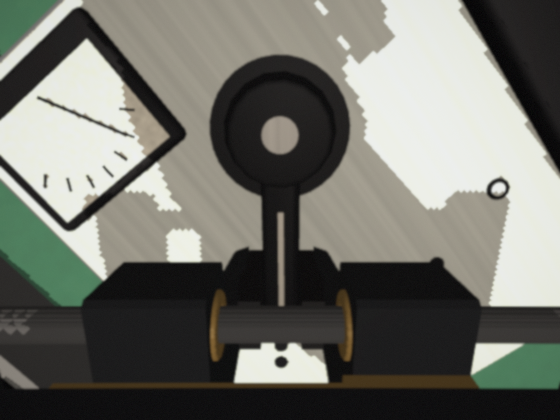

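View pics/top5.png

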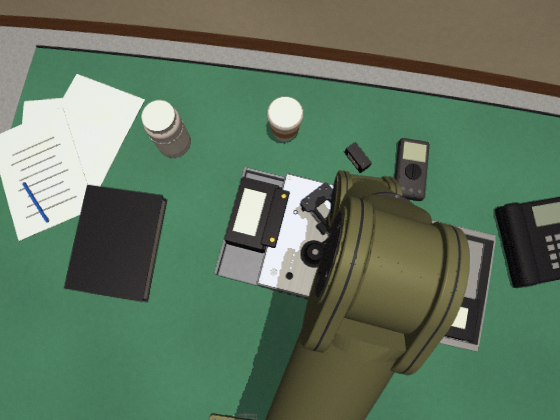

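View pics/scene5.png

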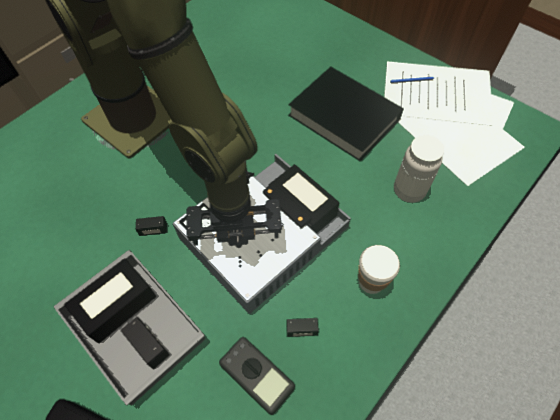

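In the wrist view, the bar lines up with the three-dot mark at (281,345-362), and the tool pose gives a handle angle of about 1.29 rad. The scene view shows the battery standing in the tray's empty end at (147,342). The cup, meter, tub and binder have not moved. I'll nudge the handle slightly and check that it stays steady.

```bash
python3 -m inch '[[-1.2,0,0,0,0.01,0],[0,0,0,0,0,0],[0,0,0,0,0,0],[0,0,0,0,0,0],[0,0,0,0,0,0],[0,0,0,0,0,0]]'
python3 - <<'E'
from m import *;from plant import r
s=r.get_state();p=s["tool_pos"];print(p,s["contact_force"],s["opening"],"turned",np.radians(31.4)-np.arctan2(p[1]+.0772,p[0]-.4842))
d=dict(np.load("pics/scene5.npz"));T=Twc(d);P=cloud(d,T);z=P[:,:,2]
m=((z>.045)&(z<.064)&(abs(P[:,:,0]-.515)<.06)&(abs(P[:,:,1]+.395)<.06))
W=onplane(d,T,np.argwhere(m)[:,::-1],.056)[:,:2];print(np.median(z[m]),cv2.minAreaRect((W*1000).astype(np.float32)))
E
```

```text
clock: 15.88
tool_pos: [0.5285, -0.1186, 0.0919]
eef_rot: [-0.652, -0.274, 0.272, 0.653]
contact_force: [1.7, 6.1, 3.7]
opening: 0.156
[ 0.52847607 -0.11863224  0.09194582] [1.71860217 6.09911956 3.71454638] 0.15642811809695314 turned 1.300263385413802
0.05500955731986229 ((518.5645141601562, -397.3880920410156), (44.219459533691406, 99.9799575805664), 84.07121276855469)
```

Run:
```python
from plant import r
print(r.finish_job())
```

```text
the job is handed in; nothing more can be done
None
```

I moved the spent battery from the tester panel into the tray's empty end and handed the job in with the fingers holding the load handle at its third step. The simulator gave no verdict.

- **Battery:** it stands upright near (0.515, -0.397), a few millimetres from the bay's middle. The last look put its top at about 55 mm, as expected for an upright battery on the tray floor. The wrist and scene views differ by about 4 mm on its position, well inside the limits.
- **Handle:** my last estimate is 1.30 rad, worked out from the tool pose because the joint angle can't be read directly. The bar lined up with the three-dot mark in the wrist picture. The jaws stopped on the bar at 13.8 mm open with the grip set to 30 N, and the tool force was about 7 N.
- **Other objects:** in the last pictures, the cup, meter, tub and binder looked unmoved. I judged this by eye.
- **Time:** 15.9 s of the 58 s allowed, counted up to the last check.

One early estimate disagreed. The bar's rest angle read 14–26° in the first views, which I put down to nearby battery pixels, against 31.4° in the close view. I used the close view, which fits the stated geometry.

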